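Clamp the index gear in the T-slot rail with a quarter-turn stud

ROBOT

A 7-joint arm with a two-finger parallel gripper is mounted at the origin on a cart in front of the work surface, level with it; the furniture and walls round the work are solid. World frame = base frame: x ahead of the robot, y to its left, z up, the work surface at z = 0. Lengths are in m, angles in rad, forces in N, time in s.
With the tool pointing down it reaches from about 0.4 to 0.9 m from the base axis. Payload 5.5 kg.
Tool frame: the origin (TCP) lies at the very end of the fingers, on their centre line; the grasp point (between the pads) lies 19 mm behind it; y points along the fingers, z is the direction in which the jaws open and shut, and the axes are right-handed (so a half turn about y gives the same grasp; the last joint's range is limited). The gripper opens to 92 mm and grips with 3 to 60 N. Pads are 19 mm wide; open, the fingers measure 130 mm over their backs; the gripper's body (75 mm by 190 mm) begins 47 mm behind the grasp point.
Start: joints at [-0.87, 0.501, -0.427, 1.55, 0.221, 1.138, -0.21], TCP at [0.276, 0.589, 0.227] pointing down, gripper open.
Joint ranges: [-2.88, 2.88], [-0.31, 2.03], [-1.54, 1.56], [0.2, 2.42], [-1.41, 4.55], [0.19, 2.02], [-2.57, 2.57]. Speed limits (rad/s): [2.57, 2.57, 3.14, 3.14, 3.14, 3.14, 3.14].

INTERFACE

Orientations are given as a unit quaternion [x, y, z, w].
In Python, from rig import * gives the robot as it stands.
- The arm moves only by the shell command python3 -m jog 'ROWS' [FORCE]. ROWS is JSON, a list of rows, each a list of 7 numbers: the finger opening in cm, from 0 to 9.18, then the shift along the tool's x, y, z in cm, then the turn, a rotation vector about the tool's x, y, z in degrees. A call has 1 to 5 rows; each row is the pose to reach, as a shift and turn from the pose commanded when the call began, along the tool's axes at that moment; what a row does not reach only later rows make up. A row lasts 1/10 s, in which the tool goes at most 50 mm and 8.59 degrees, less where a joint would pass 70% of its speed; a pose out of reach is approached as far as the arm can. A call with a gripper value outside its range is refused whole. The fingers move at their own pace and stop on an object; FORCE is the grip in N (left out, the last holds). Time passes only in rows, so rows that repeat a pose let the fingers close. It gives the time, the measured TCP pose, the force and the opening at its end, in the units of the state.
- observe(): the state, without advancing time (a new reading comes with each control period).
- capture(name): name is "scene" or "top" or "wrist"; returns (picture, depth): 420x560x3 uint8, red, green, blue; 420x560 float32, m along the optical axis (not along the pixel's ray), 0 where there is no reading.
- calibration(name): a dict with "intrinsics" (3x3 intrinsics, pixels), "k1" (the pictures are not rectified: a ray, as slopes to the right and down, at radius r is drawn at 1 + k1 r^2 times it, then the intrinsics apply), "R" (3x3) and "t" (3): a world point X has camera coordinates R X + t; the wrist camera has in their place "hand_eye" (4x4, takes a point from camera to tool coordinates, whose origin is the TCP and whose axes are the tool frame's). Camera axes: x right, y down, z forward; pixel columns grow to the right and rows downward; lengths in m; the calibration is good to about 2 mm. A picture is of the moment at which its call begins: read the wrist's pose just before it. calibration takes no time and is no camera call.
- finish_job(): hands the job in, once; it reports no verdict.
Trained networks look in the newest picture that a camera, given by its name, has taken for a name from the list of things; names that differ only in an ending like _2 or _b are one class to them, and where a whole thing is asked for, a point or a joint stands for the part that bears it (a point fixed in the world has none). Each returns a list of dicts, best first, with "conf" (0 to 1); they miss things now and then, are a little off and sometimes report something else, mostly with a low value. They report only what shows in the picture. A call takes as long as a camera call. They do not tell look-alikes from the thing itself.
- spot_in(camera, target): "bbox" ([left, top, right, bottom] in pixels, round what is visible of it).
- trace(camera, target): "pixels" (420x560 bool, what is visible of it) and "bbox" ([left, top, right, bottom] in pixels, round what is visible of it).
The state is a dict: "clock": time; "qpos": joint angles; "dq": joint speeds; "effort": joint torques, N m; "eef_pos": TCP position; "ee_rot": TCP orientation; "contact_force": force on the tool from outside, world axes, zero at the start; "moment": the same for the moment, N m; "opening": finger opening in m.
Only numpy, scipy, OpenCV 4.12 (cv2) and the standard library are available. Lean on these libraries where they do the work, as an engineer would, in place of code of your own. Each camera call takes 0.05 s, during which the arm holds its last target.

TASK

Clamp the brass index gear on the T-slot rail: take the hammer-head stud from its wooden rest, drop its head into the rail's slot behind the sliding jaw, and slide it along so that it pushes jaw and gear up against the end stop and the gear is nipped with a light but firm push of some 6 to 10 N, keeping the stud upright. Then turn the stud a quarter turn clockwise, seen from above, so that its head locks under the slot's lips, with the jaw still closed on the gear, and let go. Leave the things lying around where they are.

Things in the scene. Friction and masses are not known exactly. Their poses are not given: they have to be found in the camera images.
- stud_grip (a point): Centre of the grip bar (40 long x, 12 thick y, 24 high z mm) on top of a loose steel hammer-head clamp stud, 70 mm tall, about 0.16 kg, upright. Half a turn about z looks and works the same. Below the bar: neck 16 mm diameter, thick flange 30 mm diameter x 14 mm, its underside 41.5 mm below this point. It starts with its head in the rest's pocket, flange on the rest: lift 20 mm to free it.
- stud_head (a point): Centre of the underside of the stud's hammer head, 58 mm below stud_grip. Head: 31.4 long (x, parallel to the bar) x 12 wide (y) x 8 high mm; above it a 10 mm shank up to the flange.
- rest: Fixed wooden rest block, 70 x 50 x 28 mm high, origin at the centre of its underside; its pocket (36 x 17 mm, along x) holds the stud's head.
- rail: Fixed aluminium T-slot rail, 240 (x) x 58 (y) x 24 mm high, origin at the centre of its underside, z up. The slot runs along x at y = 0 over the full length. On its top from -x to +x: free slot, sliding jaw, gear, and a rigid dark steel end stop, a 20 mm long block 14 mm high bolted with its face anywhere from x = +66 to +98 mm; the stop is not measured and must be found by feel or seen.
- slot (a point): Point on the slot's centre line at the rail's top, at rail x = -75 mm, axes as the rail. Opening 14 mm wide through 7 mm lips, below them an undercut 32 mm wide, 11 mm high. The head enters only lengthwise along the slot; seated, the flange lies on the rail and stud_grip is 41.5 mm above this point's height. In the slot it turns only clockwise from above, to a stop at about 93 degrees.
- jaw_face (a point): Sliding jaw, dark steel block 20 (x) x 58 (y) x 14 mm high on the rail, sliding along rail x with about 2 N friction, staying where left. This point is the centre of its gear-side face, half-way up, axes as the rail; its back is 20 mm behind (-x). Starts at rail x = -12 to +6 mm. The stud's flange (radius 15) pushes the flat back; with all in contact stud_grip is 35 mm behind this point.
- gear: Loose brass index gear, 50 mm diameter, 9 mm thick with a hub to 16 mm, 0.06 kg, lying flat on the rail's top between jaw and end stop, with free gaps to both; it slides easily until it meets the stop, then the force rises steeply. Origin at the centre of its underside.
- loupe: Folding loupe, 42 x 62 x 17 mm, loose bystander; origin under its centre.
- hex_key: Black hex key, 29 x 87 x 5 mm, loose bystander; origin under its centre.
- pencil: Green pencil, 7 x 173 x 7 mm, loose bystander; origin under its centre.
Things that resemble listed ones, but are neither listed nor needed, are in the scene too. What is meant by the part that bears stud_grip is not pink, and is the larger of those in its own colour.

How it is judged:
On the way, in this order (a step that is already met when the one before it is completed fails the run):
1. the stud's head is dropped into the slot: flange down on the rail, bar along the slot, jaw not yet at the gear (z of stud_grip in the frame of rail below 0.0685 m and y of stud_grip in the frame of rail between -0.004 and 0.004 m and angle between the x axis of stud_grip and the x axis of rail, either way round below 0.2 rad and x of gear in the frame of jaw_face above 0.0255 m), for 0.1 s.
2. the stud, still lengthwise in the slot, pushes the jaw and nips the gear against the stop with 3 N or more (contact force between jaw and gear above 3 N and contact force between stud and jaw above 3 N and z of stud_grip in the frame of rail below 0.0685 m and angle between the x axis of stud_grip and the x axis of rail, either way round below 0.3 rad), for 0.1 s.
At the end, for the whole second after the job is handed in: The jaw is within 2 mm of touching the flat-lying gear and the stud within 4 mm of touching the jaw's back; the stud stands upright in the slot, flange down on the rail (within 3 mm), bar square across the slot (within 15 degrees); all released and at rest (x of gear in the frame of jaw_face between 0.023 and 0.027 m and x of stud_grip in the frame of jaw_face between -0.039 and -0.031 m and y of stud_grip in the frame of rail between -0.004 and 0.004 m and z of stud_grip in the frame of rail below 0.0685 m and angle between the x axis of stud_grip and the y axis of rail, either way round below 0.26 rad and angle between each of stud_grip, gear's own z axis and vertical below 0.1 rad and z of gear in the frame of rail between 0.022 and 0.027 m and linear speed of each of stud, gear below 0.02 m/s).
It fails at once if the gear is squeezed hard (over 13 N) (contact force between jaw and gear above 13 N).
It fails at once if the stud is tipped more than 8 degrees from upright while it pushes on the jaw (contact force between stud and jaw above 1 N and angle between stud_grip's own z axis and vertical above 0.14 rad).
It fails at once if the stud is rammed against the rail (over 80 N) (contact force between stud and rail above 80 N).
It fails at once if the robot pushes the jaw or the gear itself (contact force between any of the arm, the fingers and jaw above 1 N or contact force between any of the fingers, the arm and gear above 1 N).
It fails at once if a bystander is moved more than 30 mm (distance of any of loupe, hex_key, pencil from where it was at the start of the episode above 0.03 m).
It also fails if it takes over 64 s, if anything falls off the work surface, if the arm or the gripper's body presses on something with over 40 N, if the wrist force passes 120 N, or if a joint passes its speed limit or range.

## Working session

There is one attempt and no reset: what is moved stays moved. The work goes in short steps, Python scripts to look and compute and a shell command to move; the robot and the scene stay as the last step left them, time stands still between calls to the robot, and variables do not carry over. Pictures are saved under pics/ and viewed, and the job is handed in when it is done.

```bash
ls; mkdir -p pics; python3 - <<'E'
from rig import *
import cv2,numpy as np
s=observe();print(s)
for n in ["scene","top","wrist"]:
    p,d=capture(n);cv2.imwrite(f"pics/a_{n}.png",p[:,:,::-1]);np.save(f"pics/a_{n}.npy",d)
    print(n,calibration(n))
E
```

```text
pics
{'clock': 0.0, 'qpos': array([-0.86979313,  0.50184027, -0.42679216,  1.55146195,  0.22080786,
        1.13828753, -0.21032108]), 'dq': array([-0.00086944, -0.00030659, -0.00145624, -0.0008452 , -0.00084947,
       -0.00021964, -0.00062445]), 'effort': array([ 4.74101507e-04, -5.66592765e+01, -5.81581905e+00, -2.79106504e+01,
       -6.86608907e-02,  3.09554965e-02,  1.82907111e-04]), 'eef_pos': array([0.27531043, 0.58803881, 0.22567821]), 'ee_rot': array([ 0.69089976, -0.15370867,  0.15337056, -0.68957134]), 'contact_force': array([ 0.44167749,  0.62718764, -0.1216801 ]), 'moment': array([-0.03440921, -0.00276535, -0.03026749]), 'opening': 0.09188675575056283}
scene {'intrinsics': array([[500.11057506,   0.        , 280.23564091],
       [  0.        , 500.11057506, 209.58854861],
       [  0.        ,   0.        ,   1.        ]]), 'k1': -0.007401552364120478, 'R': array([[ 0.86777245, -0.49654155, -0.02043199],
       [-0.29709686, -0.48538077, -0.82227669],
       [ 0.39837725,  0.71961934, -0.568721  ]]), 't': array([-0.40011369,  0.2862458 ,  0.5876966 ])}
top {'intrinsics
[... 279 characters left out ...]
4998423e-04, -9.13039437e-02],
       [ 9.13035221e-02,  1.24802929e-03, -9.95822328e-01]]), 't': array([0.12750535, 0.52590098, 0.88980435])}
wrist {'intrinsics': array([[360.98603425,   0.        , 279.95404399],
       [  0.        , 360.98603425, 201.44844496],
       [  0.        ,   0.        ,   1.        ]]), 'k1': -0.04295100628443869, 'hand_eye': array([[-4.44471215e-04,  9.58876847e-01,  2.83822117e-01,
        -7.85519707e-02],
       [ 3.29565454e-04, -2.83821990e-01,  9.58876931e-01,
        -1.58146578e-01],
       [ 9.99999847e-01,  5.19731160e-04, -1.89861978e-04,
         6.31930241e-04],
       [ 0.00000000e+00,  0.00000000e+00,  0.00000000e+00,
         1.00000000e+00]])}
```

View pics/a_scene.png

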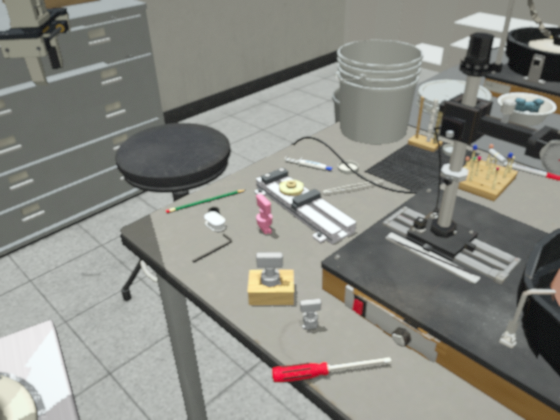

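View pics/a_top.png

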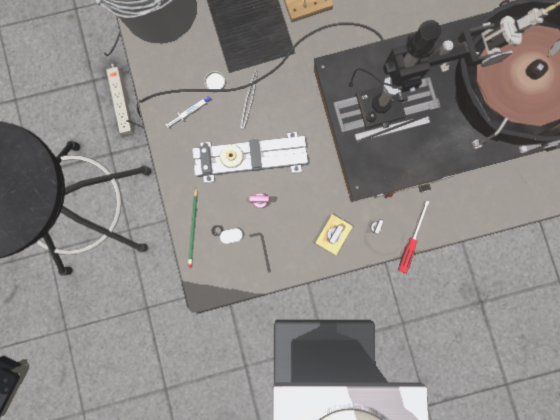

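View pics/a_wrist.png

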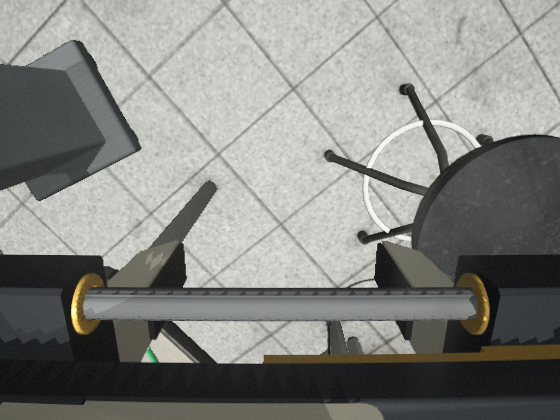

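The top picture shows the rail with stop (206,158), gear (232,156) and jaw (256,154). There are three stud-like things: grey in the wooden rest (336,234), smaller grey (377,227) and pink (262,200). The grey one in the rest fits, since it is not pink and is the larger grey. I'll confirm that in a crop and measure it.

```bash
cat > h.py <<'E'
from rig import *
import cv2,numpy as np
from scipy.spatial.transform import Rotation as Ro
def pose_cam(name,s=None):
    c=calibration(name)
    if name=="wrist":
        s=s or observe()
        T=np.eye(4);T[:3,:3]=Ro.from_quat(s['ee_rot']).as_matrix();T[:3,3]=s['eef_pos']
        M=T@c['hand_eye'];return c,M[:3,:3],M[:3,3]
    R=c['R'];return c,R.T,-R.T@c['t']
def cloud(name,d,s=None):
    c,R,o=pose_cam(name,s)
    v,u=np.mgrid[0:d.shape[0],0:d.shape[1]]
    p=cv2.undistortPoints(np.stack([u.ravel(),v.ravel()],1).astype(np.float64)[:,None],c['intrinsics'],np.array([c['k1'],0,0,0.]))[:,0]
    P=np.c_[p,np.ones(len(p))]*d.reshape(-1,1)
    P=P@R.T+o
    P[d.ravel()==0]=np.nan
    return P.reshape(*d.shape,3)
def proj(name,X,s=None):
    c,R,o=pose_cam(name,s)
    Xc=(np.atleast_2d(X)-o)@R
    return cv2.projectPoints(Xc,np.zeros(3),np.zeros(3),c['intrinsics'],np.array([c['k1'],0,0,0.]))[0][:,0]
E
python3 - <<'E'
from h import *
d=np.load('pics/a_top.npy');W=cloud('top',d)
im=cv2.imread('pics/a_top.png')
cr=im[120:280,170:440];cv2.imwrite('pics/b.png',cv2.resize(cr,None,fx=2.9,fy=2.9,interpolation=cv2.INTER_CUBIC))
for n in ['stud_grip','rest','rail','jaw_face','gear','loupe','hex_key','pencil']:
    r=trace('top',n)
    for q in r[:4]:
        m=q['pixels'];P=W[m];P=P[~np.isnan(P[:,0])]
        uv=np.argwhere(m)[:,::-1].astype(np.float32)
        print(n,round(q['conf'],2),np.round(q['bbox']),'med',np.round(np.median(P,0),4),'z90',np.round(np.percentile(P[:,2],[2,50,90,98]),4))
        top=P[P[:,2]>np.percentile(P[:,2],90)-0.006]
        rect=cv2.minAreaRect((top[:,:2]*1000).astype(np.float32));print('   top rect mm',np.round(rect[0],1),np.round(rect[1],1),round(rect[2],1),len(top))
E
```

```text
stud_grip 0.57 [248. 195. 270. 210.] med [0.5324 0.1863 0.0683] z90 [0.029  0.0683 0.0716 0.0732]
   top rect mm [535.6 186.3] [36.3 12.2] 89.4 101
stud_grip 0.51 [326. 227. 343. 242.] med [0.464  0.036  0.0791] z90 [0.0373 0.0791 0.0827 0.0838]
   top rect mm [463.4  33.5] [11.7 37.8] 58.6 115
stud_grip 0.41 [371. 219. 384. 233.] med [ 0.4802 -0.0531  0.0475] z90 [-0.0012  0.0475  0.0528  0.0541]
   top rect mm [479.3 -55.9] [ 9.3 27.1] 63.7 62
rest 0.78 [315. 216. 352. 256.] med [0.4623 0.0361 0.0283] z90 [0.0081 0.0283 0.0306 0.0426]
   top rect mm [464.5  32.8] [50.  69.8] 59.4 599
rail 0.75 [192. 135. 307. 184.] med [0.6308 0.1824 0.0238] z90 [0.0009 0.0238 0.0312 0.0399]
   top rect mm [630.8 208.5] [ 60.8 238. ] 6.3 822
jaw_face 0.77 [249. 140. 261. 172.] med [0.6325 0.1974 0.0385] z90 [0.0255 0.0385 0.0405 0.0416]
   top rect mm [633.7 197.7] [56.9 18. ] 5.8 231
gear 0.58 [221. 145. 245. 164.] med [0.6283 0.2476 0.0338] z90 [0.0249 0.0338 0.0396 0.0424]
   top rect mm [629.8 247.9] [45.2 45.1] 12.0 238
loupe 0.51 [212. 226. 244. 244.] med [0.4637 0.2504 0.0166] z90 [0.0004 0.0166 0.019  0.0202]
   top rect mm [463.8 257.8] [62.4 33.4] 81.0 270
pencil 0.59 [188. 193. 195. 263.] med [0.4713 0.3318 0.0064] z90 [0.002  0.0064 0.009  0.01  ]
   top rect mm [478.3 331.8] [  7.5 158.3] 87.0 218
```

View pics/b.png

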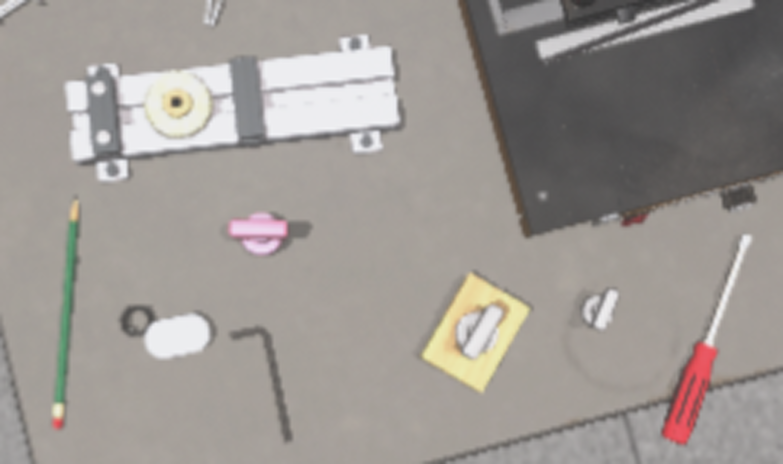

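```bash
python3 - <<'E'
from h import *
s=observe();R=Ro.from_quat(s['ee_rot']).as_matrix();print(np.round(R,3))
print('yaw of tool z',np.degrees(np.arctan2(R[1,2],R[0,2])),'tool x',np.degrees(np.arctan2(R[1,0],R[0,0])))
d=np.load('pics/a_top.npy');W=cloud('top',d)
# heights of surroundings
for u,v in [(340,60),(340,120),(360,150),(330,180),(430,100),(300,120),(270,100),(403,90),(420,40)]: print((u,v),np.round(W[v,u],3))
E
```

```text
[[ 0.906 -0.     0.424]
 [-0.424  0.     0.906]
 [-0.    -1.     0.   ]]
yaw of tool z 64.91701267375367 tool x -25.08298713984294
(340, 60) [0.823 0.021 0.065]
(340, 120) [0.695 0.022 0.07 ]
(360, 150) [ 0.634 -0.018  0.065]
(330, 180) [ 0.582  0.037 -0.001]
(430, 100) [ 0.738 -0.163  0.063]
(300, 120) [0.715 0.102 0.002]
(270, 100) [ 0.761  0.168 -0.   ]
(403, 90) [ 0.685 -0.053  0.268]
(420, 40) [ 0.715 -0.048  0.374]
```

```bash
python3 -m jog '[[9,2.7,0,-2.8,0,0,0],[9,5.4,0,-5.6,0,0,0],[9,8.1,0,-8.4,0,0,0],[9,10.8,0,-11.2,0,0,0],[9,13.5,0,-14.1,0,0,0]]'; python3 -m jog '[[9,2.7,0,-2.8,0,0,0],[9,5.4,0,-5.6,0,0,0],[9,8.1,0,-8.4,0,0,0],[9,10.8,0,-11.2,0,0,0],[9,13.5,0,-14.1,0,0,0]]'
python3 - <<'E'
from rig import *
s=observe();print(s['qpos'],s['eef_pos'])
E
```

```text
clock: 1.05
eef_pos: [0.3384, 0.4024, 0.2269]
ee_rot: [-0.69, 0.153, -0.154, 0.69]
contact_force: [0.8, -0.2, 0.2]
opening: 0.0898
clock: 1.55
eef_pos: [0.401, 0.2175, 0.2271]
ee_rot: [-0.69, 0.153, -0.154, 0.691]
contact_force: [1.2, -0.2, 0.2]
opening: 0.0901
[-0.27968144  0.13285585 -0.29829509  2.02034047  0.04662018  0.99358505
  0.5323296 ] [0.40099581 0.21749472 0.22713243]
```

```bash
python3 -m jog '[[6,2.7,0.5,-2.8,0,1.5,0],[6,5.4,1,-5.6,0,3,0],[6,8.1,1.5,-8.4,0,4.5,0],[6,10.8,2,-11.2,0,6,0],[6,13.5,2.5,-13.9,0,6,0]]'; python3 -m jog '[[6,0,0,0,0,0,0],[6,0,0,0,0,0,0]]'
python3 - <<'E'
from h import *
s=observe();print(s['qpos'],s['eef_pos'],s['contact_force'])
p,d=capture('wrist');cv2.imwrite('pics/c_w.png',p[:,:,::-1]);np.save('pics/c_w.npy',d)
W=cloud('wrist',d,s)
for n in ['stud_grip','rest']:
    for q in trace('wrist',n)[:3]:
        m=q['pixels'];P=W[m];P=P[~np.isnan(P[:,0])]
        print(n,round(q['conf'],2),np.round(q['bbox']),np.round(np.percentile(P[:,2],[2,50,90,98]),4))
        h=np.percentile(P[:,2],90)
        t=P[abs(P[:,2]-h)<0.006]
        r=cv2.minAreaRect((t[:,:2]*1000).astype(np.float32));print(' ',np.round(r[0],1),np.round(r[1],1),round(r[2],1),len(t), np.median(t,0))
E
```

```text
clock: 2.05
eef_pos: [0.4643, 0.0342, 0.2019]
ee_rot: [-0.681, 0.189, -0.19, 0.681]
contact_force: [1.9, -0.6, -0.2]
opening: 0.0603
clock: 2.25
eef_pos: [0.464, 0.0351, 0.2017]
ee_rot: [-0.681, 0.19, -0.19, 0.681]
contact_force: [-0.5, 0.5, 0.2]
opening: 0.0601
[-0.02307193  0.17390362 -0.12137604  2.03239592  0.02573678  0.93677323
  0.86799628] [0.46397951 0.0350545  0.20172756] [-0.47155326  0.46785741  0.20217531]
stud_grip 0.91 [263. 161. 297. 220.] [0.0203 0.0801 0.0821 0.0828]
  [461.2  34.5] [11.4 40.1] 58.5 699 [0.45967718 0.03532368 0.08124501]
stud_grip 0.71 [430. 144. 503. 184.] [0.0002 0.0562 0.0702 0.071 ]
  [532.3 188.3] [39.  12.2] 87.8 719 [0.53097345 0.18734225 0.06959612]
stud_grip 0.19 [478. 208. 532. 264.] [0.0178 0.0376 0.0388 0.0395]
  [631.1 199.4] [59.3 20.7] 6.9 1120 [0.62779044 0.19891933 0.03791223]
rest 0.69 [252. 141. 305. 214.] [0.0085 0.0281 0.029  0.0296]
  [461.6  33.6] [49.4 70.7] 59.7 2656 [0.45436957 0.037221   0.02815105]
rest 0.35 [261. 161. 292. 218.] [0.0202 0.0798 0.082  0.0828]
  [461.2  34.4] [11.5 40.1] 58.6 712 [0.46004413 0.03507562 0.0812378 ]
```

View pics/c_w.png

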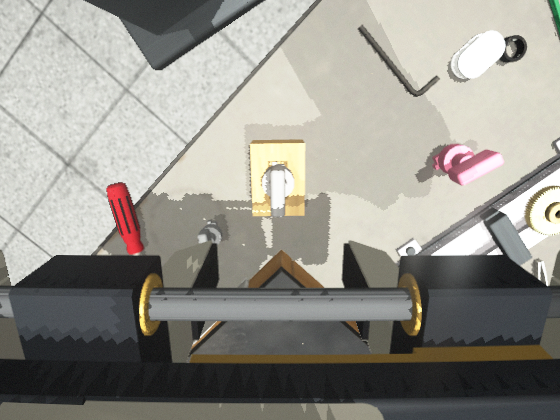

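```bash
python3 -m jog '[[5,-0.21,4,-0.19,0,0,0],[5,-0.21,8,-0.19,0,0,0],[5,-0.21,11,-0.19,0,0,0],[5,-0.21,13.5,-0.19,0,0,0],[5,-0.21,14.87,-0.19,0,0,0]]' 60; python3 -m jog '[[5,0,0,0,0,0,0],[0.5,0,0,0,0,0,0],[0.5,0,0,0,0,0,0],[0.5,0,0,0,0,0,0],[0.5,0,0,0,0,0,0]]' 60;python3 -m jog '[[0.5,0,0,0,0,0,0],[0.5,0,0,0,0,0,0],[0.5,0,0,0,0,0,0],[0.5,0,0,0,0,0,0]]' 60
```

```text
clock: 2.9
eef_pos: [0.4596, 0.0367, 0.0512]
ee_rot: [0.682, -0.189, 0.188, -0.681]
contact_force: [-0.6, -0.8, 0.3]
opening: 0.0498
clock: 3.4
eef_pos: [0.4618, 0.0353, 0.0539]
ee_rot: [-0.681, 0.189, -0.19, 0.681]
contact_force: [-0.3, -0.7, 0.2]
opening: 0.0227
clock: 3.8
eef_pos: [0.4613, 0.0348, 0.0534]
ee_rot: [0.681, -0.189, 0.19, -0.681]
contact_force: [-1.0, -2.1, 5.7]
opening: 0.0125
```

```bash
python3 -m jog '[[0.5,0,-0.7,0,0,0,0],[0.5,0,-1.5,0,0,0,0],[0.5,0,-2.5,0,0,0,0],[0.5,0,-4.5,0,0,0,0],[0.5,0,-7,0,0,0,0]]'; python3 -m jog '[[0.5,0,0,0,0,0,0],[0.5,0,0,0,0,0,0]]'
python3 - <<'E'
from h import *
s=observe();print(s['qpos'],s['eef_pos'],s['contact_force'],s['opening'])
p,d=capture('wrist');cv2.imwrite('pics/d_w.png',p[:,:,::-1]);np.save('pics/d_w.npy',d)
p,d=capture('top');cv2.imwrite('pics/d_t.png',cv2.resize(p[120:280,170:440,::-1],None,fx=2.9,fy=2.9))
W=cloud('top',d);np.save('pics/d_t.npy',d)
for n in ['rail']:
    q=trace('top',n)[0];m=q['pixels'];P=W[m];P=P[~np.isnan(P[:,0])]
    t=P[(P[:,2]>.02)&(P[:,2]<.028)];r=cv2.minAreaRect((t[:,:2]*1000).astype(np.float32));print(r,np.percentile(P[:,2],[5,50,95]))
E
```

```text
clock: 4.3
eef_pos: [0.4602, 0.0352, 0.1236]
ee_rot: [0.681, -0.19, 0.189, -0.681]
contact_force: [1.1, -0.9, -1.0]
opening: 0.0124
clock: 4.5
eef_pos: [0.4616, 0.0353, 0.1237]
ee_rot: [-0.681, 0.189, -0.19, 0.682]
contact_force: [-0.1, -0.2, -1.6]
opening: 0.0124
[-0.03003615  0.28568305 -0.11916495  2.10664432  0.04928973  0.74989494
  0.84792479] [0.46158333 0.03527997 0.12374241] [-0.12626757 -0.1751333  -1.5874008 ] 0.012430692074907702
((631.1873168945312, 209.09872436523438), (61.54044723510742, 239.4696502685547), 6.511730670928955) [0.00464343 0.02373363 0.03833996]
```

View pics/d_w.png

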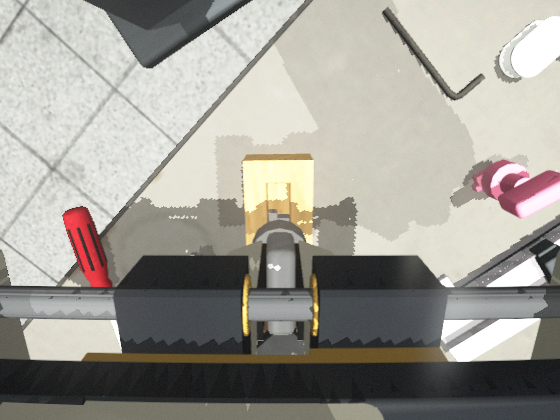

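View pics/d_t.png

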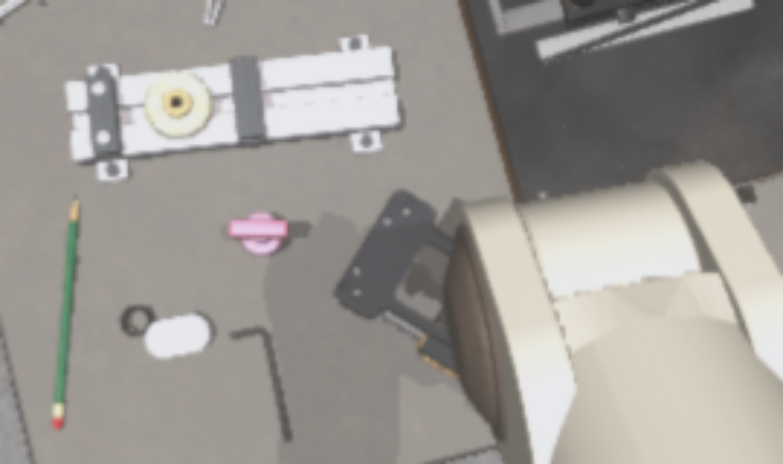

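```bash
python3 -m jog '[[0.5,2,0,3.5,0,6,0],[0.5,4,0,7,0,14,0],[0.5,6,0,10.5,0,22,0],[0.5,8.1,0,14.1,0,30,0],[0.5,10.1,0,17.6,0,38,0]]'; python3 -m jog '[[0.5,0,0,0,0,7,0],[0.5,0,0,0,0,14,0],[0.5,0,0,0,0,14,0],[0.5,0,0,0,0,14,0]]'
cat > w.py <<'E'
from h import *
import sys
s=observe();print(np.round(s['qpos'],3),s['eef_pos'],s['contact_force'],s['opening'])
R=Ro.from_quat(s['ee_rot']).as_matrix()
print('yaw z',np.degrees(np.arctan2(R[1,2],R[0,2])),'x',R[:,0].round(4),'z',R[:,2].round(4),'tilt',R[:,1].round(3))
p,d=capture('wrist');cv2.imwrite(f'pics/{sys.argv[1]}.png',p[:,:,::-1]);np.save(f'pics/{sys.argv[1]}.npy',d)
import pickle;pickle.dump(s,open(f'pics/{sys.argv[1]}.pkl','wb'))
E
python3 w.py e
```

```text
clock: 5.15
eef_pos: [0.6389, 0.1344, 0.1213]
ee_rot: [0.582, -0.403, 0.402, -0.581]
contact_force: [1.2, -0.7, -2.2]
opening: 0.0126
clock: 5.55
eef_pos: [0.6376, 0.1336, 0.1218]
ee_rot: [0.531, -0.468, 0.468, -0.529]
contact_force: [-0.9, 0.1, -1.4]
opening: 0.0129
[-0.302  0.579  0.074  1.643 -0.051  0.923 -0.084] [0.63762357 0.13360303 0.12177833] [-0.91689677  0.13233198 -1.40084918] 0.012933433634011436
yaw z 7.112649993178507 x [ 1.238e-01 -9.923e-01  6.000e-04] z [ 0.9923  0.1238 -0.0021] tilt [-0.002 -0.001 -1.   ]
```

View pics/e.png

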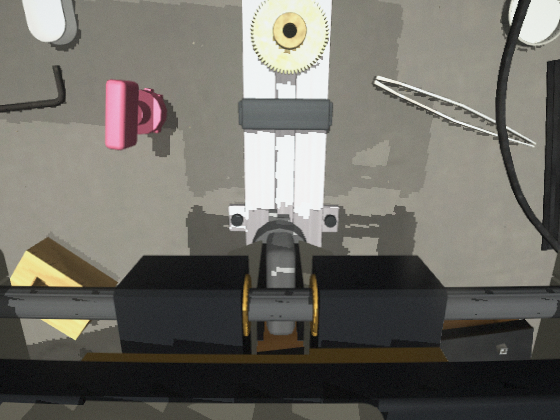

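The wrist picture shows the rail vertically at u 243–330, slot near u 286, jaw (285,115), gear (290,30), and the held stud at (282,255).

```bash
cat > m.py <<'E'
from h import *
import sys,pickle
f=sys.argv[1];d=np.load(f'pics/{f}.npy');s=pickle.load(open(f'pics/{f}.pkl','rb'))
W=cloud('wrist',d,s)
R=Ro.from_quat(s['ee_rot']).as_matrix();T=(W-s['eef_pos'])@R*1000  # tool mm
for v in range(135,215,6):
    row=W[v,225:350];z=row[:,2];t=T[v,225:350]
    ok=(abs(z-.024)<.004)
    if ok.sum()<10: continue
    tz=t[ok,2]; 
    lo=(z<.0205)
    mid=lo&(t[:,2]>tz.min()+10)&(t[:,2]<tz.max()-10)
    print(v,'toolx %.1f'%np.median(t[ok,0]),'edges %.1f %.1f mid %.1f'%(tz.min(),tz.max(),(tz.min()+tz.max())/2), 'slot',np.round([t[mid,2].min(),t[mid,2].max(),(t[mid,2].min()+t[mid,2].max())/2],1) if mid.any() else None,'z %.4f'%np.median(z[ok]))
E
python3 m.py e
python3 - <<'E'
from h import *
import pickle
d=np.load('pics/e.npy');s=pickle.load(open('pics/e.pkl','rb'));W=cloud('wrist',d,s)
R=Ro.from_quat(s['ee_rot']).as_matrix();T=(W-s['eef_pos'])@R*1000
for v in range(212,290,4):
    t=T[v,255:310]; ok=(t[:,1]<20)&(t[:,1]>-60)
    print(v,[ (int(a),int(b)) for a,b in zip(t[::3,1],t[::3,2])]) if v%12==0 else None
    b=t[(t[:,1]<-28)&(t[:,1]>-36)]
    if len(b): print('  bar top',v,b.mean(0).round(1),b[:,2].min().round(1),b[:,2].max().round(1))
im=cv2.imread('pics/e.png')
cv2.imwrite('pics/e2.png',cv2.resize(im[80:300,210:360],None,fx=2.7,fy=2.7,interpolation=cv2.INTER_CUBIC))
# jaw & gear
for n in ['jaw_face','gear']:
    q=trace('wrist',n)
    for k in q[:2]:
        P=W[k['pixels']];P=P[~np.isnan(P[:,0])];P=P[P[:,2]>np.percentile(P[:,2],80)-.005]
        r=cv2.minAreaRect((P[:,:2]*1000).astype(np.float32));print(n,k['conf'],k['bbox'],r)
E
```

```text
135 toolx -51.1 edges -26.6 30.4 mid 1.9 slot [-5.   8.8  1.9] z 0.0242
141 toolx -46.9 edges -25.9 30.6 mid 2.4 slot [-5.   8.6  1.8] z 0.0244
147 toolx -42.6 edges -26.0 29.9 mid 2.0 slot [-5.   8.6  1.8] z 0.0239
153 toolx -38.4 edges -26.8 30.1 mid 1.7 slot [-5.   8.7  1.8] z 0.0242
159 toolx -34.1 edges -26.8 30.3 mid 1.7 slot [-5.   8.7  1.8] z 0.0243
165 toolx -29.7 edges -27.1 30.3 mid 1.6 slot [-5.   8.8  1.9] z 0.0241
171 toolx -25.4 edges -27.1 29.7 mid 1.3 slot [-5.   8.8  1.9] z 0.0242
177 toolx -20.9 edges -27.3 30.1 mid 1.4 slot [-5.1  8.5  1.7] z 0.0242
183 toolx -16.5 edges -27.5 30.2 mid 1.4 slot [-4.3  8.1  1.9] z 0.0242
189 toolx -12.0 edges -27.8 30.3 mid 1.2 slot [-5.6  8.2  1.3] z 0.0242
195 toolx -7.4 edges -27.0 29.8 mid 1.4 slot [-5.7  8.3  1.3] z 0.0241
201 toolx -2.8 edges -26.9 29.9 mid 1.5 slot [-5.9  8.3  1.2] z 0.0242
207 toolx 1.8 edges -27.1 30.0 mid 1.5 slot [-5.9  8.4  1.2] z 0.0243
213 toolx 6.5 edges -27.3 29.5 mid 1.1 slot [-3.6  8.5  2.4] z 0.0243
216 [(98, -19), (98, -17), (97, -15), (98, -13), (97, -10), (34, -6), (34, -5), (33, -3), (37, -1)
[... 1420 characters left out ...]
top 280 [ -8.3 -30.9  -0.4] -9.5 7.3
  bar top 284 [ -5.4 -28.9  -2.3] -7.5 5.0
288 [(-77, -7), (-78, -6), (-78, -5), (-77, -5), (-78, -4), (-77, -3), (-76, -2), (-77, -2), (-77, -1), (-78, 0), (-78, 0), (-78, 0), (-77, 1), (-77, 2), (-78, 3), (-78, 3), (-78, 4), (-77, 5), (-77, 6)]
jaw_face 0.6 [238.4, 95.1, 334.1, 128.4] ((631.5025024414062, 199.5826873779297), (57.49005126953125, 20.06758689880371), 7.164448261260986)
gear 0.55 [249.0, 1.0, 328.6, 74.5] ((627.8611450195312, 246.91915893554688), (49.74740982055664, 43.599464416503906), 6.847488880157471)
gear 0.55 [228.2, 4.1, 337.2, 244.9] ((632.825927734375, 186.23031616210938), (63.04359436035156, 171.19757080078125), 5.234371662139893)
```

View pics/e2.png

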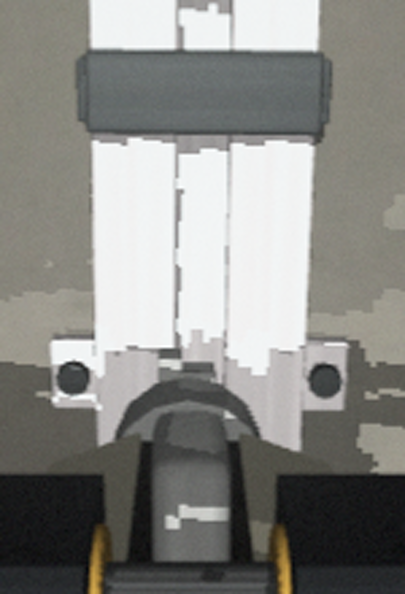

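```bash
cat > b.py <<'E'
from h import *
import pickle,sys
f=sys.argv[1];d=np.load(f'pics/{f}.npy');s=pickle.load(open(f'pics/{f}.pkl','rb'));W=cloud('wrist',d,s)
R=Ro.from_quat(s['ee_rot']).as_matrix();T=(W-s['eef_pos'])@R*1000
for v in range(214,264,4):
    t=T[v,250:315]
    for nm,a,b in (('bar',-33,-12),('flange',8,40)):
        k=(t[:,1]>a)&(t[:,1]<b)
        if k.sum()>5: print(v,nm,'y %.1f'%np.median(t[k,1]),'x %.1f'%np.median(t[k,0]),'z %.1f..%.1f mid %.2f'%(t[k,2].min(),t[k,2].max(),(t[k,2].min()+t[k,2].max())/2))
E
python3 b.py e
```

```text
214 flange y 34.6 x -13.8 z -7.9..2.9 mid -2.50
218 flange y 33.6 x -11.7 z -7.9..3.3 mid -2.30
222 flange y 21.7 x -13.6 z -8.1..4.2 mid -1.97
226 flange y 16.7 x -13.2 z -11.4..7.4 mid -1.95
230 flange y 12.3 x -12.7 z -13.4..9.6 mid -1.92
234 flange y 12.2 x -10.6 z -14.5..10.6 mid -1.94
238 bar y -13.8 x -19.1 z -6.3..3.6 mid -1.35
238 flange y 11.4 x -8.7 z -15.7..11.7 mid -1.98
242 bar y -17.8 x -18.9 z -7.2..4.0 mid -1.63
242 flange y 11.4 x -6.6 z -15.9..7.4 mid -4.23
246 bar y -22.4 x -19.1 z -7.0..4.4 mid -1.34
250 bar y -25.7 x -18.8 z -9.9..12.0 mid 1.07
254 bar y -16.6 x -12.9 z -14.1..13.5 mid -0.30
258 bar y -20.3 x -12.8 z -13.8..12.0 mid -0.93
262 bar y -24.0 x -12.7 z -13.5..11.6 mid -0.97
```

```bash
python3 -m jog '[[0.5,0,1,0.1,0,0,0],[0.5,0,2.5,0.3,0,0,0],[0.5,0,3.8,0.4,0,0,0],[0.5,0,4.5,0.4,0,0,0],[0.5,0,4.5,0.4,0,0,0]]';python3 -m jog '[[0.5,0,0,0,0,0,0],[0.5,0,0,0,0,0,0]]'; python3 w.py f; python3 m.py f; python3 b.py f;  python3 -c "
import cv2
im=cv2.imread('pics/f.png');cv2.imwrite('pics/f2.png',cv2.resize(im[80:300,210:360],None,fx=2.7,fy=2.7,interpolation=cv2.INTER_CUBIC))"
```

```text
clock: 6.2
eef_pos: [0.6409, 0.1339, 0.0756]
ee_rot: [0.53, -0.47, 0.468, -0.528]
contact_force: [-0.1, -1.0, -1.5]
opening: 0.0127
clock: 6.4
eef_pos: [0.6429, 0.1344, 0.0785]
ee_rot: [-0.529, 0.469, -0.469, 0.53]
contact_force: [-0.6, 0.2, -1.2]
opening: 0.0127
[-0.297  0.64   0.07   1.653 -0.056  0.85  -0.083] [0.64290962 0.13439071 0.07854144] [-0.56477263  0.23483669 -1.15647088] 0.012725979791497706
yaw z 6.919897050002348 x [ 1.205e-01 -9.927e-01 -2.000e-04] z [0.9927 0.1205 0.001 ] tilt [ 0.001  0.    -1.   ]
141 toolx -52.2 edges -32.2 24.7 mid -3.8 slot [-11.3   3.   -4.2] z 0.0243
147 toolx -48.7 edges -31.8 24.8 mid -3.5 slot [-11.4   2.6  -4.4] z 0.0242
153 toolx -45.1 edges -31.8 24.9 mid -3.4 slot [-11.5   2.7  -4.4] z 0.0240
159 toolx -41.6 edges -32.0 24.3 mid -3.9 slot [-11.6   2.7  -4.4] z 0.0242
165 toolx -37.9 edges -32.2 24.6 mid -3.8 slot [-11.5   2.7  -4.4] z 0.0241
171 toolx -34.3 edges -32.4 24.6 mid -3.9 slot [-11.6   2.7  -4.4] z 0.0240
177 toolx -30.7 edges -32.0 24.8 mid -3.6 slot [-11.6   2.7  -4.4] z 0.0242
183 toolx -26.9 edges -32.1 24.2 mid -3.9 slo
[... 426 characters left out ...]
2 x -13.9 z -7.9..2.9 mid -2.50
218 flange y 33.5 x -11.8 z -7.9..3.3 mid -2.29
222 flange y 21.8 x -13.6 z -8.1..4.2 mid -1.95
226 flange y 16.7 x -13.2 z -11.4..7.4 mid -2.00
230 flange y 12.0 x -12.8 z -13.5..9.5 mid -1.96
234 flange y 12.6 x -10.4 z -14.5..10.5 mid -1.97
238 bar y -14.2 x -19.2 z -6.3..3.6 mid -1.33
238 flange y 11.8 x -8.6 z -15.6..11.7 mid -1.95
242 bar y -18.1 x -19.0 z -7.2..4.5 mid -1.35
242 flange y 11.2 x -6.7 z -16.0..7.4 mid -4.25
246 bar y -22.3 x -19.1 z -7.0..4.3 mid -1.35
250 bar y -25.7 x -18.8 z -6.9..12.5 mid 2.81
254 bar y -16.4 x -12.8 z -14.1..13.6 mid -0.27
258 bar y -20.3 x -12.8 z -13.7..11.9 mid -0.92
262 bar y -24.0 x -12.7 z -13.5..11.5 mid -0.97
```

View pics/f2.png

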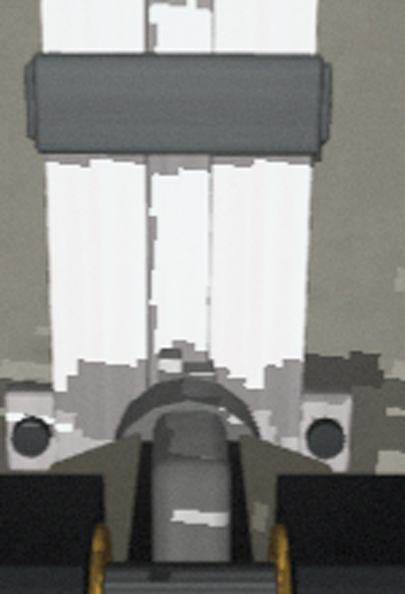

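```bash
python3 -m jog '[[0.5,0,0.3,-0.1,0,0,0],[0.5,0,0.6,-0.15,0,0,0],[0.5,0,0.8,-0.15,0,0,0],[0.5,0,0.8,-0.15,0,0,0],[0.5,0,0.8,-0.15,0,0,0]]';python3 -m jog '[[0.5,0,0,0,0,0,0],[0.5,0,0,0,0,0,0]]'; python3 w.py g; python3 m.py g|awk 'NR%2'; python3 b.py g|awk '$1<244';  python3 -c "
import cv2
im=cv2.imread('pics/g.png');cv2.imwrite('pics/g2.png',cv2.resize(im[150:270,230:340],None,fx=5,fy=5,interpolation=cv2.INTER_CUBIC))"
```

```text
clock: 6.95
eef_pos: [0.6409, 0.1341, 0.0699]
ee_rot: [0.529, -0.469, 0.469, -0.529]
contact_force: [0.7, 0.3, -2.3]
opening: 0.0128
clock: 7.15
eef_pos: [0.6411, 0.1341, 0.0701]
ee_rot: [-0.529, 0.469, -0.469, 0.529]
contact_force: [-0.6, 0.2, -0.7]
opening: 0.0126
[-0.297  0.649  0.069  1.66  -0.057  0.834 -0.083] [0.64107253 0.13409984 0.07013884] [-0.60419852  0.15895134 -0.70783496] 0.012647020372706843
yaw z 6.91668120265783 x [ 1.204e-01 -9.927e-01 -1.000e-04] z [9.927e-01 1.204e-01 2.000e-04] tilt [ 0.  0. -1.]
141 toolx -53.2 edges -29.9 26.3 mid -1.8 slot [-9.1  4.9 -2.1] z 0.0241
153 toolx -46.5 edges -30.2 26.6 mid -1.8 slot [-9.2  5.  -2.1] z 0.0242
165 toolx -39.6 edges -30.5 26.3 mid -2.1 slot [-9.3  5.1 -2.1] z 0.0242
177 toolx -32.6 edges -30.0 26.6 mid -1.7 slot [-9.4  5.1 -2.1] z 0.0243
189 toolx -25.3 edges -30.3 26.2 mid -2.0 slot [-9.4  4.5 -2.4] z 0.0241
201 toolx -18.0 edges -30.6 26.7 mid -2.0 slot [-9.5  4.6 -2.4] z 0.0242
213 toolx -10.6 edges -31.0 26.1 mid -2.5 slot [-9.6  4.7 -2.5] z 0.0241
214 flange y 33.8 x -14.0 z -7.9..-2.3 mid -5.11
218 flange y 34.2 x -11.5 z -7.9..3.4 mid -2.28
222 flange y 21.9 x -13.6 z -8.1..4.2 mid -1.97
226 flange y 16.4 x -13.4 z -11.4..7.5 mid -1.94
230 flange y 12.2 x -12.8 z -13.4..9.5 mid -1.95
234 flange y 11.9 x -10.7 z -14.5..10.5 mid -1.97
238 bar y -14.1 x -19.2 z -6.4..3.6 mid -1.35
238 flange y 11.4 x -8.7 z -15.6..11.7 mid -1.94
242 bar y -18.2 x -19.1 z -7.2..4.5 mid -1.32
242 flange y 11.8 x -6.4 z -15.9..7.5 mid -4.21
```

View pics/g2.png

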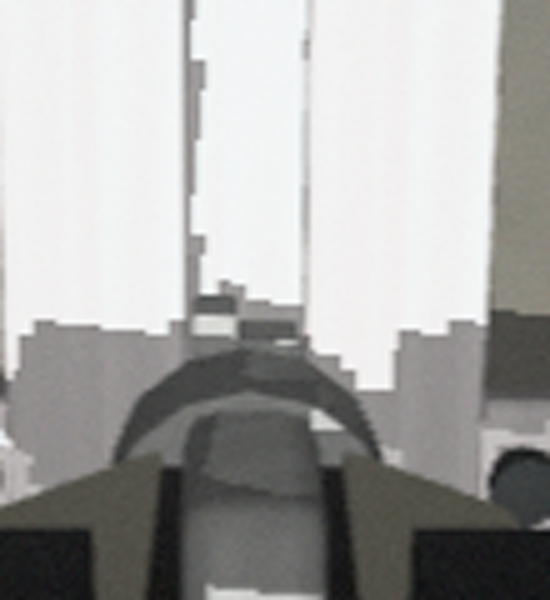

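```bash
python3 -m jog '[[0.5,0,0.2,0.02,0,0,0],[0.5,0,0.4,0.02,0,0,0],[0.5,0,0.6,0.02,0,0,0],[0.5,0,0.8,0.02,0,0,0],[0.5,0,0.8,0.02,0,0,0]]'
```

```text
clock: 7.7
eef_pos: [0.6407, 0.134, 0.0615]
ee_rot: [0.53, -0.469, 0.469, -0.529]
contact_force: [-0.3, -0.1, -1.3]
opening: 0.0125
```

```bash
python3 -m jog '[[0.5,0,0.3,0,0,0,0],[0.5,0,0.6,0,0,0,0],[0.5,0,0.8,0,0,0,0],[0.5,0,1.0,0,0,0,0],[0.5,0,1.0,0,0,0,0]]';python3 -m jog '[[0.5,0,0.1,0,0,0,0],[0.5,0,0.1,0,0,0,0],[0.5,0,0.2,0,0,0,0],[0.5,0,0.2,0,0,0,0]]'
```

```text
clock: 8.2
eef_pos: [0.6408, 0.134, 0.0516]
ee_rot: [0.529, -0.469, 0.469, -0.529]
contact_force: [0.7, 0.7, -2.3]
opening: 0.0121
clock: 8.6
eef_pos: [0.6411, 0.1341, 0.0499]
ee_rot: [0.529, -0.469, 0.469, -0.529]
contact_force: [0.0, 0.6, -2.3]
opening: 0.0123
```

```bash
python3 -m jog '[[0.5,0,0.05,0,0,0,0],[0.5,0,0.05,0,0,0,0],[0.5,0,0.1,0,0,0,0],[0.5,0,0.1,0,0,0,0]]'
```

```text
clock: 9.0
eef_pos: [0.6412, 0.1341, 0.0495]
ee_rot: [-0.529, 0.469, -0.469, 0.529]
contact_force: [-2.4, -1.6, 3.2]
opening: 0.0125
```

```bash
python3 -m jog '[[0.5,-0.6,0,0,0,0,0],[0.5,-1.4,0,0.01,0,0,0],[0.5,-2.2,0,0.01,0,0,0],[0.5,-3,0,0.02,0,0,0],[0.5,-3.3,0,0.02,0,0,0]]';python3 -m jog '[[0.5,0,0,0,0,0,0],[0.5,0,0,0,0,0,0]]'; python3 w.py i; python3 -c "
import cv2
im=cv2.imread('pics/i.png');cv2.imwrite('pics/i2.png',cv2.resize(im[0:280,200:370],None,fx=2.1,fy=2.1,interpolation=cv2.INTER_CUBIC))"
```

```text
clock: 9.5
eef_pos: [0.6382, 0.1676, 0.0498]
ee_rot: [-0.529, 0.468, -0.469, 0.53]
contact_force: [-1.1, -3.9, 5.5]
opening: 0.0125
clock: 9.7
eef_pos: [0.6381, 0.1677, 0.0497]
ee_rot: [-0.529, 0.468, -0.469, 0.53]
contact_force: [-0.4, -3.2, 4.6]
opening: 0.0127
[-0.345  0.683  0.067  1.655 -0.058  0.804 -0.132] [0.63814723 0.16769645 0.04972003] [-0.43331059 -3.23929215  4.58530597] 0.012652844151919166
yaw z 6.95051575115731 x [ 1.210e-01 -9.927e-01 -2.000e-04] z [0.9926 0.121  0.0019] tilt [ 0.002  0.    -1.   ]
```

View pics/i2.png

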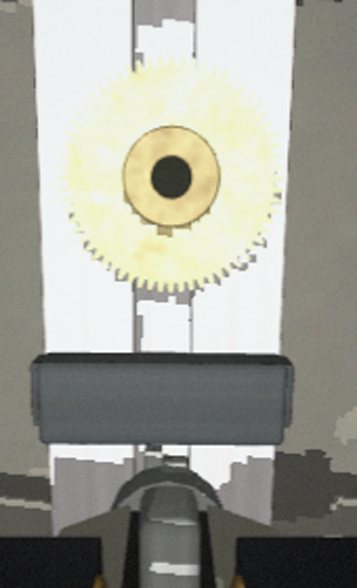

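```bash
python3 -m jog '[[0.5,-0.3,-0.06,0,0,0,0],[0.5,-0.7,-0.06,0,0,0,0],[0.5,-1.0,-0.06,0,0,0,0],[0.5,-1.3,-0.06,0,0,0,0],[0.5,-1.6,-0.06,0.01,0,0,0]]';python3 -m jog '[[0.5,0,0,0,0,0,0],[0.5,0,0,0,0,0,0]]'; python3 w.py j; python3 -c "
import cv2
im=cv2.imread('pics/j.png');cv2.imwrite('pics/j2.png',cv2.resize(im[0:280,200:370],None,fx=2.1,fy=2.1,interpolation=cv2.INTER_CUBIC))"
```

```text
clock: 10.25
eef_pos: [0.6358, 0.1813, 0.0498]
ee_rot: [0.53, -0.469, 0.47, -0.529]
contact_force: [0.2, -6.4, 5.9]
opening: 0.0126
clock: 10.45
eef_pos: [0.6357, 0.1821, 0.0498]
ee_rot: [0.529, -0.469, 0.469, -0.529]
contact_force: [-0.9, -5.2, 5.5]
opening: 0.0126
[-0.368  0.686  0.067  1.649 -0.057  0.809 -0.156] [0.63568628 0.1820739  0.04980463] [-0.88906552 -5.21268516  5.48575496] 0.012581974074649718
yaw z 6.903005430109491 x [ 0.1202 -0.9928  0.0011] z [ 0.9928  0.1202 -0.    ] tilt [ 0.    -0.001 -1.   ]
```

View pics/j2.png

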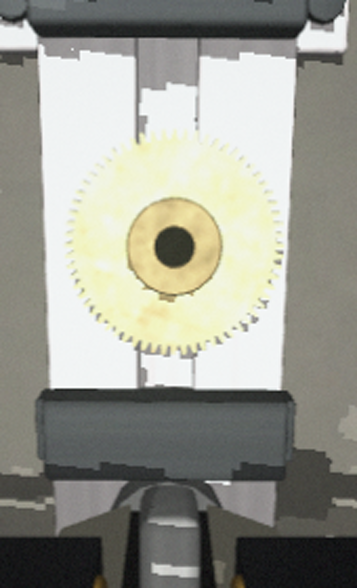

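```bash
cat > gp.py <<'E'
from h import *
import pickle,sys
f=sys.argv[1];d=np.load(f'pics/{f}.npy');s=pickle.load(open(f'pics/{f}.pkl','rb'));W=cloud('wrist',d,s)
R=Ro.from_quat(s['ee_rot']).as_matrix();T=(W-s['eef_pos'])@R*1000;z=W[...,2]
r=-T[...,0];l=T[...,2]
band=(abs(l+1.5)<24)
def rng(m): return np.round(np.percentile(r[m],[0.5,99.5]),1) if m.sum()>20 else None
dark=None
im=cv2.imread(f'pics/{f}.png');hsv=cv2.cvtColor(im,cv2.COLOR_BGR2HSV)
U=np.mgrid[0:420,0:560]
inn=band&(U[0]<225)&(U[1]>200)&(U[1]<370)
gear=inn&(abs(z-.033)<.0025); jawstop=inn&(abs(z-.038)<.0022)&(hsv[...,2]<130)
print('gear r',rng(gear))
rr=np.sort(r[jawstop]);k=np.where(np.diff(rr)>8)[0];print('jaw/stop groups',[ (round(g[0],1),round(g[-1],1),len(g)) for g in np.split(rr,k+1)])
E
python3 gp.py j
```

```text
gear r [ 33.  113.1]
jaw/stop groups [(np.float64(15.8), np.float64(33.7), 3361), (np.float64(57.9), np.float64(68.5), 15), (np.float64(112.5), np.float64(117.9), 1468)]
```

```bash
python3 -m jog '[[0.5,-0.4,-0.1,0,0,0,0],[0.5,-0.8,-0.1,0,0,0,0],[0.5,-1.2,-0.1,0.01,0,0,0],[0.5,-1.6,-0.1,0.01,0,0,0],[0.5,-2.0,-0.1,0.01,0,0,0]]';python3 -m jog '[[0.5,0,0,0,0,0,0],[0.5,0,0,0,0,0,0]]'; python3 w.py k; python3 gp.py k; python3 -c "
import cv2
im=cv2.imread('pics/k.png');cv2.imwrite('pics/k2.png',cv2.resize(im[0:280,200:370],None,fx=2.1,fy=2.1,interpolation=cv2.INTER_CUBIC))"
```

```text
clock: 11.0
eef_pos: [0.6329, 0.2033, 0.0502]
ee_rot: [0.529, -0.469, 0.469, -0.529]
contact_force: [1.9, -2.7, -3.2]
opening: 0.0124
clock: 11.2
eef_pos: [0.6323, 0.2039, 0.0503]
ee_rot: [0.53, -0.469, 0.468, -0.529]
contact_force: [-0.1, -0.3, -1.1]
opening: 0.0121
[-0.398  0.69   0.065  1.639 -0.059  0.816 -0.185] [0.63231231 0.20389049 0.05031633] [-0.06035702 -0.33477169 -1.07273239] 0.012142066072769775
yaw z 6.973140349527693 x [ 0.1214 -0.9926 -0.0011] z [ 0.9926  0.1214 -0.0013] tilt [-0.001  0.001 -1.   ]
gear r [33.5 90.7]
jaw/stop groups [(np.float64(15.3), np.float64(34.2), 3478), (np.float64(48.6), np.float64(61.7), 15), (np.float64(90.4), np.float64(110.6), 4385)]
```

View pics/k2.png

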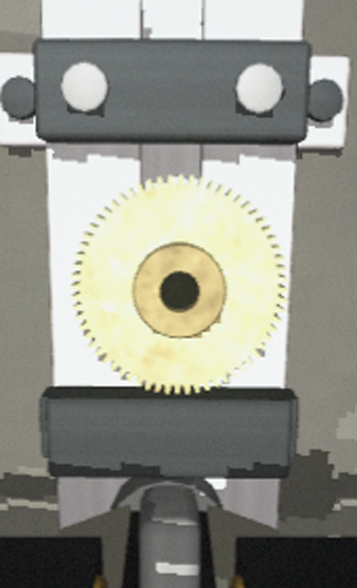

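```bash
python3 -m jog '[[0.5,-0.1,0,0,0,0,0],[0.5,-0.2,0,0,0,0,0],[0.5,-0.3,0,0,0,0,0],[0.5,-0.4,0,0,0,0,0],[0.5,-0.4,0,0,0,0,0]]';python3 -m jog '[[0.5,0,0,0,0,0,0],[0.5,-0.05,0,0,0,0,0],[0.5,-0.05,0,0,0,0,0]]'; python3 w.py l; python3 gp.py l
```

```text
clock: 11.75
eef_pos: [0.6323, 0.2063, 0.0504]
ee_rot: [0.53, -0.469, 0.469, -0.529]
contact_force: [-0.7, -2.0, -1.1]
opening: 0.0124
clock: 12.05
eef_pos: [0.6325, 0.2071, 0.0505]
ee_rot: [0.529, -0.469, 0.469, -0.529]
contact_force: [-1.5, -2.7, -1.3]
opening: 0.0131
[-0.403  0.691  0.066  1.636 -0.058  0.816 -0.192] [0.63248259 0.2070917  0.05047984] [-1.53312305 -2.74195351 -1.28464479] 0.013090467650620751
yaw z 6.916226195478989 x [ 0.1204 -0.9927  0.    ] z [ 9.927e-01  1.204e-01 -4.000e-04] tilt [-0. -0. -1.]
gear r [33.3 87.5]
jaw/stop groups [(np.float64(15.4), np.float64(34.0), 3430), (np.float64(48.1), np.float64(62.2), 24), (np.float64(87.3), np.float64(107.7), 4339)]
```

```bash
python3 -m jog '[[0.5,-0.05,0,0,0,0,0],[0.5,-0.1,0,0,0,0,0],[0.5,-0.1,0,0,0,0,0],[0.5,-0.1,0,0,0,0,0]]';python3 -m jog '[[0.5,-0.05,0,0,0,0,0],[0.5,-0.1,0,0,0,0,0],[0.5,-0.1,0,0,0,0,0],[0.5,-0.1,0,0,0,0,0]]'; python3 w.py m; python3 gp.py m
```

```text
clock: 12.5
eef_pos: [0.6326, 0.2083, 0.0506]
ee_rot: [-0.529, 0.469, -0.469, 0.529]
contact_force: [-2.2, -2.2, -1.2]
opening: 0.0127
clock: 12.9
eef_pos: [0.6325, 0.2092, 0.0506]
ee_rot: [-0.529, 0.469, -0.469, 0.529]
contact_force: [-0.5, -1.0, -2.4]
opening: 0.0124
[-0.406  0.691  0.066  1.635 -0.058  0.817 -0.195] [0.63250909 0.20922531 0.05064903] [-0.47528624 -1.04720227 -2.36223188] 0.012371233943668458
yaw z 6.921395855016267 x [ 1.205e-01 -9.927e-01 -1.000e-04] z [9.927e-01 1.205e-01 2.000e-04] tilt [ 0.  0. -1.]
gear r [33.3 85.3]
jaw/stop groups [(np.float64(15.3), np.float64(33.9), 3438), (np.float64(47.9), np.float64(61.3), 23), (np.float64(85.2), np.float64(105.2), 4274)]
```

```bash
for i in 1; do python3 -m jog '[[0.5,-0.05,0,0,0,0,0],[0.5,-0.05,0,0,0,0,0],[0.5,-0.05,0,0,0,0,0]]'; python3 -m jog '[[0.5,-0.05,0,0,0,0,0],[0.5,-0.05,0,0,0,0,0],[0.5,-0.05,0,0,0,0,0]]'; done
```

```text
clock: 13.25
eef_pos: [0.6325, 0.2097, 0.0506]
ee_rot: [-0.529, 0.469, -0.469, 0.529]
contact_force: [-0.8, -1.8, -1.9]
opening: 0.0128
clock: 13.55
eef_pos: [0.6324, 0.2101, 0.0506]
ee_rot: [-0.529, 0.469, -0.469, 0.529]
contact_force: [-0.6, -3.0, -1.9]
opening: 0.0125
```

```bash
python3 -m jog '[[0.5,-0.05,0,0,0,0,0],[0.5,-0.05,0,0,0,0,0],[0.5,-0.05,0,0,0,0,0]]'; python3 -m jog '[[0.5,-0.05,0,0,0,0,0],[0.5,-0.05,0,0,0,0,0],[0.5,-0.05,0,0,0,0,0]]'; python3 w.py n; python3 gp.py n
```

```text
clock: 13.85
eef_pos: [0.6323, 0.2107, 0.0507]
ee_rot: [-0.529, 0.469, -0.469, 0.529]
contact_force: [0.2, -2.1, -2.6]
opening: 0.012
clock: 14.15
eef_pos: [0.6323, 0.2112, 0.0507]
ee_rot: [-0.529, 0.469, -0.469, 0.529]
contact_force: [-0.7, -2.0, -2.7]
opening: 0.0126
[-0.409  0.692  0.066  1.634 -0.058  0.817 -0.198] [0.63227337 0.21119857 0.05066896] [-0.66082173 -2.02800456 -2.68601476] 0.012598570434743685
yaw z 6.922095298617567 x [ 1.205e-01 -9.927e-01 -1.000e-04] z [9.927e-01 1.205e-01 2.000e-04] tilt [ 0.  0. -1.]
gear r [33.3 83.2]
jaw/stop groups [(np.float64(15.4), np.float64(34.0), 3436), (np.float64(47.9), np.float64(61.7), 25), (np.float64(83.4), np.float64(103.3), 4227)]
```

```bash
python3 -m jog '[[0.5,-0.03,0,0,0,0,0],[0.5,-0.03,0,0,0,0,0],[0.5,-0.03,0,0,0,0,0]]'; python3 -m jog '[[0.5,-0.03,0,0,0,0,0],[0.5,-0.03,0,0,0,0,0],[0.5,-0.03,0,0,0,0,0]]';python3 -m jog '[[0.5,-0.03,0,0,0,0,0],[0.5,-0.03,0,0,0,0,0],[0.5,-0.03,0,0,0,0,0]]'
```

```text
clock: 14.5
eef_pos: [0.6322, 0.2113, 0.0506]
ee_rot: [-0.529, 0.469, -0.469, 0.529]
contact_force: [0.7, -2.8, -2.2]
opening: 0.0125
clock: 14.8
eef_pos: [0.6322, 0.2115, 0.0506]
ee_rot: [0.529, -0.469, 0.469, -0.529]
contact_force: [-0.0, -4.7, -2.3]
opening: 0.0125
clock: 15.1
eef_pos: [0.6322, 0.2115, 0.0506]
ee_rot: [0.529, -0.469, 0.469, -0.529]
contact_force: [0.4, -4.8, -1.7]
opening: 0.0127
```

```bash
python3 -m jog '[[0.5,-0.03,0,0,0,0,0],[0.5,-0.03,0,0,0,0,0],[0.5,-0.03,0,0,0,0,0]]'; python3 -m jog '[[0.5,-0.03,0,0,0,0,0],[0.5,-0.03,0,0,0,0,0],[0.5,-0.03,0,0,0,0,0]]';python3 -m jog '[[0.5,-0.03,0,0,0,0,0],[0.5,-0.03,0,0,0,0,0],[0.5,-0.03,0,0,0,0,0]]'
```

```text
clock: 15.4
eef_pos: [0.6322, 0.2117, 0.0506]
ee_rot: [0.529, -0.469, 0.469, -0.529]
contact_force: [0.4, -4.6, -1.4]
opening: 0.0128
clock: 15.7
eef_pos: [0.6322, 0.2118, 0.0506]
ee_rot: [0.529, -0.469, 0.469, -0.529]
contact_force: [-0.2, -5.5, -1.4]
opening: 0.0122
clock: 16.0
eef_pos: [0.6322, 0.2119, 0.0507]
ee_rot: [0.529, -0.469, 0.469, -0.529]
contact_force: [0.9, -6.7, -1.5]
opening: 0.0122
```

```bash
python3 -m jog '[[0.5,-0.03,0,0,0,0,0],[0.5,-0.03,0,0,0,0,0],[0.5,-0.03,0,0,0,0,0]]'; python3 -m jog '[[0.5,-0.03,0,0,0,0,0],[0.5,-0.03,0,0,0,0,0],[0.5,-0.03,0,0,0,0,0]]'; python3 w.py o; python3 gp.py o; python3 -c "
import cv2
im=cv2.imread('pics/o.png');cv2.imwrite('pics/o2.png',cv2.resize(im[0:280,200:370],None,fx=2.1,fy=2.1,interpolation=cv2.INTER_CUBIC))"
```

```text
clock: 16.3
eef_pos: [0.6322, 0.2119, 0.0507]
ee_rot: [0.529, -0.469, 0.469, -0.529]
contact_force: [0.8, -6.6, -1.1]
opening: 0.0125
clock: 16.6
eef_pos: [0.6322, 0.212, 0.0507]
ee_rot: [0.529, -0.469, 0.47, -0.529]
contact_force: [-0.4, -6.8, -1.1]
opening: 0.0125
[-0.412  0.693  0.067  1.633 -0.057  0.819 -0.202] [0.63215585 0.21196543 0.05068105] [-0.3612773  -6.80896596 -1.12169973] 0.012501525524899422
yaw z 6.867561990508353 x [ 0.1196 -0.9928  0.0015] z [ 9.928e-01  1.196e-01 -2.000e-04] tilt [-0.    -0.002 -1.   ]
gear r [32.9 81.8]
jaw/stop groups [(np.float64(15.3), np.float64(33.4), 3361), (np.float64(47.2), np.float64(68.0), 27), (np.float64(82.6), np.float64(102.7), 4195)]
```

View pics/o2.png

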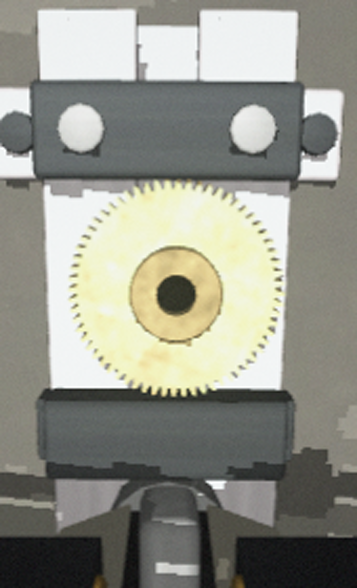

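```bash
python3 -m jog '[[0.5,-0.04,0,0,0,0,0],[0.5,-0.04,0,0,0,0,0],[0.5,-0.04,0,0,0,0,0]]'; python3 -m jog '[[0.5,-0.03,0,0,0,0,0],[0.5,-0.03,0,0,0,0,0],[0.5,-0.03,0,0,0,0,0]]'; python3 -m jog '[[0.5,0,0,0,0,0,0],[0.5,0,0,0,0,0,0]]'; python3 w.py p;python3 b.py p|awk '$1<244'
```

```text
clock: 16.95
eef_pos: [0.6321, 0.2121, 0.0507]
ee_rot: [0.53, -0.469, 0.47, -0.529]
contact_force: [0.8, -6.8, -0.3]
opening: 0.0127
clock: 17.25
eef_pos: [0.6322, 0.2121, 0.0507]
ee_rot: [0.53, -0.469, 0.47, -0.528]
contact_force: [-0.4, -8.3, 0.0]
opening: 0.0125
clock: 17.45
eef_pos: [0.6321, 0.2121, 0.0508]
ee_rot: [0.53, -0.469, 0.47, -0.528]
contact_force: [-0.0, -8.2, 0.4]
opening: 0.0124
[-0.413  0.693  0.068  1.633 -0.056  0.819 -0.203] [0.63215    0.21212952 0.05076372] [-0.01651809 -8.15354111  0.39074104] 0.012418458254177126
yaw z 6.852222666989343 x [ 0.1193 -0.9929  0.002 ] z [ 9.929e-01  1.193e-01 -2.000e-04] tilt [ 0.    -0.002 -1.   ]
214 flange y 12.5 x -21.2 z -16.1..15.8 mid -0.19
218 flange y 12.5 x -19.0 z -16.1..15.9 mid -0.07
222 flange y 12.5 x -16.9 z -16.3..15.8 mid -0.22
226 flange y 12.5 x -14.8 z -16.2..16.1 mid -0.07
230 flange y 20.3 x -9.7 z -17.7..17.3 mid -0.20
234 flange y 22.3 x -6.6 z -17.7..17.4 mid -0.14
238 bar y -15.4 x -19.7 z -6.3..3.6 mid -1.37
238 flange y 15.2 x -7.2 z -17.6..17.6 mid -0.01
242 bar y -20.2 x -19.9 z -7.2..4.5 mid -1.35
242 flange y 24.6 x -1.0 z -17.1..17.7 mid 0.30
```

```bash
python3 -m jog '[[0.5,0.03,0,0,0,0,0],[0.5,0.05,0,0,0,4,0],[0.5,0.05,0,0,0,8,0],[0.5,0.05,0,0,0,12,0],[0.5,0.05,0,0,0,16,0]]'
```

```text
clock: 18.0
eef_pos: [0.6309, 0.2118, 0.0502]
ee_rot: [0.459, -0.539, 0.539, -0.457]
contact_force: [-1.5, -7.4, -1.0]
opening: 0.0129
```

```bash
python3 -m jog '[[0.5,0,0,0,0,5,0],[0.5,0,0,0,0,10,0],[0.5,0,0,0,0,15,0],[0.5,0,0,0,0,20,0],[0.5,0,0,0,0,20,0]]'; python3 w.py q; python3 -c "
import cv2
im=cv2.imread('pics/q.png');cv2.imwrite('pics/q2.png',im)"
```

```text
clock: 18.5
eef_pos: [0.6318, 0.2115, 0.0502]
ee_rot: [0.358, -0.609, 0.611, -0.357]
contact_force: [-0.3, -8.0, -1.9]
opening: 0.0124
[-0.521  0.703  0.223  1.638 -0.193  0.824 -0.729] [0.6318042  0.21148511 0.05018324] [-0.27376407 -8.02396237 -1.89691241] 0.012445216658128975
yaw z -29.27273014105494 x [-0.489  -0.8723  0.0026] z [ 8.723e-01 -4.890e-01  8.000e-04] tilt [-0.001 -0.003 -1.   ]
```

View pics/q2.png

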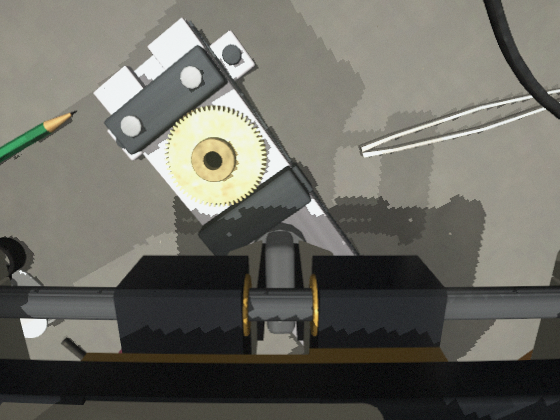

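The stud at (280,240) has turned 36° with the gripper, and the gear is still nipped at (213,160). I'll continue the turn.

```bash
python3 -m jog '[[0.5,0,0,0,0,5,0],[0.5,0,0,0,0,10,0],[0.5,0,0,0,0,15,0],[0.5,0,0,0,0,20,0],[0.5,0,0,0,0,20,0]]'; python3 -m jog '[[0.5,0,0,0,0,5,0],[0.5,0,0,0,0,10,0],[0.5,0,0,0,0,15,0],[0.5,0,0,0,0,20,0],[0.5,0,0,0,0,20,0]]'
```

```text
clock: 19.05
eef_pos: [0.6323, 0.2108, 0.0502]
ee_rot: [0.246, -0.662, 0.664, -0.246]
contact_force: [1.6, -8.5, -2.2]
opening: 0.0126
clock: 19.55
eef_pos: [0.6329, 0.2101, 0.0504]
ee_rot: [0.127, -0.694, 0.697, -0.127]
contact_force: [2.2, -9.1, -1.4]
opening: 0.0127
```

```bash
python3 w.py r
```

```text
[-0.638  0.727  0.395  1.642 -0.344  0.842 -1.311] [0.63293978 0.21012879 0.05044577] [ 2.18836094 -9.06396633 -1.40953274] 0.012707133717497118
yaw z -69.31045286959795 x [-9.355e-01 -3.533e-01 -1.000e-04] z [ 0.3533 -0.9355  0.0044] tilt [ 0.002 -0.004 -1.   ]
```

View pics/r.png

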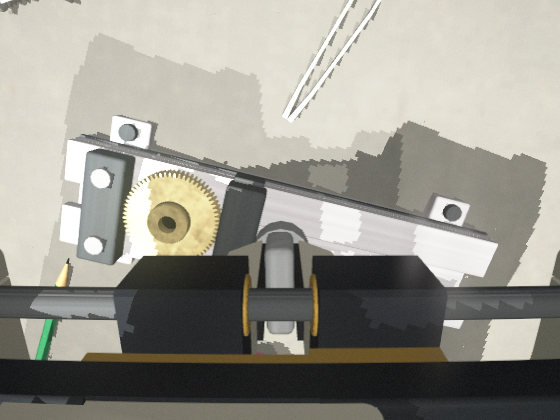

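```bash
python3 -m jog '[[0.5,0,0,0.03,0,4,0],[0.5,0,0,0.03,0,8,0],[0.5,0,0,0.03,0,12,0],[0.5,0,0,0.03,0,14,0],[0.5,0,0,0.03,0,14,0]]'; python3 w.py s; python3 b.py s | awk '$1<244'
```

```text
clock: 20.1
eef_pos: [0.633, 0.2096, 0.0506]
ee_rot: [0.041, -0.704, 0.707, -0.042]
contact_force: [1.8, -10.3, -0.8]
opening: 0.0125
[-0.677  0.739  0.454  1.644 -0.397  0.852 -1.514] [0.63302532 0.20958566 0.05055043] [  1.77765043 -10.29216467  -0.80980944] 0.01245279387452398
yaw z -83.23096792526611 x [-0.993  -0.1179 -0.0011] z [ 0.1179 -0.993   0.0045] tilt [ 0.002 -0.004 -1.   ]
214 flange y 26.3 x -13.9 z -16.4..17.0 mid 0.28
218 flange y 26.3 x -11.6 z -16.3..17.0 mid 0.34
222 flange y 25.5 x -9.6 z -16.4..17.1 mid 0.35
226 flange y 19.6 x -9.5 z -16.4..17.1 mid 0.37
230 flange y 15.1 x -9.0 z -16.6..17.3 mid 0.35
234 flange y 13.1 x -7.6 z -16.7..11.4 mid -2.65
238 bar y -13.8 x -16.5 z -7.0..3.0 mid -2.03
238 flange y 11.5 x -6.1 z -16.6..11.7 mid -2.42
242 bar y -17.8 x -16.3 z -7.4..3.9 mid -1.76
242 flange y 11.1 x -4.1 z -16.8..12.9 mid -1.94
```

View pics/s.png

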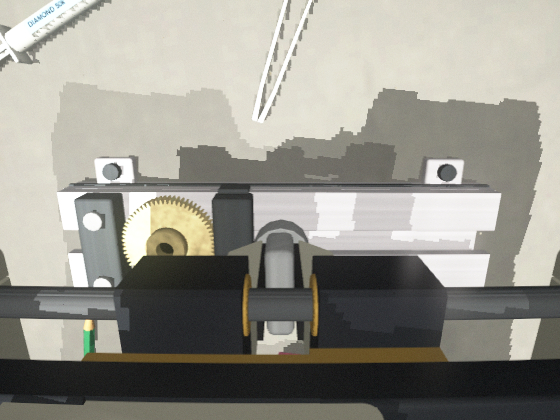

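```bash
python3 -m jog '[[0.5,0,0,0.05,0,0,0],[0.5,0,0.05,0.1,0,0,0],[0.5,0,0.08,0.15,0,0,0],[0.5,0,0.08,0.15,0,0,0]]'; python3 w.py t; python3 b.py t | awk '$1<244'
```

```text
clock: 20.55
eef_pos: [0.6332, 0.2094, 0.0503]
ee_rot: [0.042, -0.705, 0.707, -0.043]
contact_force: [-0.2, -8.0, 1.2]
opening: 0.0128
[-0.674  0.738  0.452  1.644 -0.398  0.851 -1.51 ] [0.63316758 0.20937479 0.05034583] [-0.17011123 -8.02083944  1.16938036] 0.012769853365767239
yaw z -83.14768419511472 x [-0.9929 -0.1193 -0.0013] z [ 0.1193 -0.9929  0.0025] tilt [ 0.002 -0.002 -1.   ]
214 flange y 26.1 x -14.0 z -16.3..16.9 mid 0.29
218 flange y 26.2 x -11.7 z -16.3..17.0 mid 0.33
222 flange y 25.6 x -9.6 z -16.5..17.1 mid 0.30
226 flange y 20.9 x -9.0 z -16.5..17.0 mid 0.29
230 flange y 14.7 x -9.2 z -16.6..17.1 mid 0.29
234 flange y 12.4 x -7.9 z -16.6..11.6 mid -2.53
238 bar y -14.0 x -16.6 z -6.6..3.0 mid -1.81
238 flange y 11.6 x -6.0 z -16.7..12.7 mid -1.99
242 bar y -18.3 x -16.5 z -7.4..3.8 mid -1.80
242 flange y 12.0 x -3.7 z -16.8..12.9 mid -1.94
```

Force along the rail is falling. I'll back off a little more, seat the stud, then open.

```bash
python3 -m jog '[[0.5,0,0,0.05,0,0,0],[0.5,0,0.03,0.1,0,0,0],[0.5,0,0.05,0.15,0,0,0],[0.5,0,0.05,0.15,0,0,0]]'; python3 -m jog '[[0.5,0,0,0.05,0,0,0],[0.5,0,0.0,0.1,0,0,0],[0.5,0,0.0,0.1,0,0,0]]'
```

```text
clock: 21.0
eef_pos: [0.6333, 0.2092, 0.05]
ee_rot: [0.042, -0.705, 0.706, -0.043]
contact_force: [0.4, -6.8, 1.8]
opening: 0.0124
clock: 21.3
eef_pos: [0.6332, 0.209, 0.0499]
ee_rot: [0.042, -0.706, 0.706, -0.043]
contact_force: [-0.0, -5.2, 2.6]
opening: 0.0124
```

```bash
python3 -m jog '[[0.5,0,0,0.05,0,0,0],[0.5,0,0.0,0.1,0,0,0],[0.5,0,0.0,0.13,0,0,0],[0.5,0,0.0,0.13,0,0,0]]'; python3 -m jog '[[2,0,0,0,0,0,0],[2.5,0,0,0,0,0,0],[3.5,0,0,0,0,0,0],[3.5,0,0,0,0,0,0]]'; python3 w.py u
```

```text
clock: 21.7
eef_pos: [0.633, 0.2087, 0.0496]
ee_rot: [-0.042, 0.706, -0.706, 0.043]
contact_force: [1.3, -3.8, 0.0]
opening: 0.0127
clock: 22.1
eef_pos: [0.6321, 0.2094, 0.0491]
ee_rot: [-0.043, 0.706, -0.705, 0.043]
contact_force: [0.1, 0.2, -0.2]
opening: 0.0338
[-0.671  0.739  0.449  1.646 -0.401  0.85  -1.505] [0.6321262  0.20937207 0.04908783] [ 0.0853868   0.18161464 -0.19898192] 0.03378815728758855
yaw z -83.02089407164718 x [-9.926e-01 -1.215e-01  6.000e-04] z [ 0.1215 -0.9926 -0.0011] tilt [-0.001  0.001 -1.   ]
```

View pics/u.png

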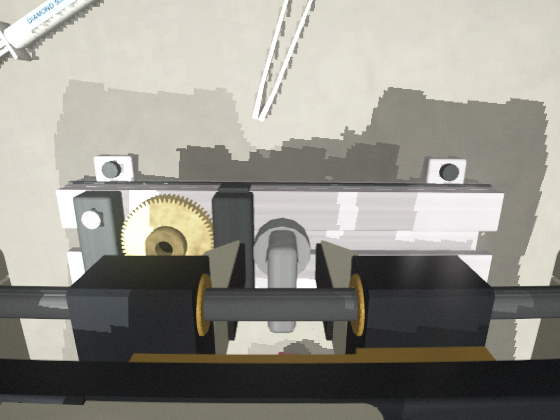

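Released: the stud stands at (282,260), bar across the slot and flange next to the jaw. I'll retreat straight up and check.

```bash
python3 -m jog '[[3.5,0,-1.5,0,0,0,0],[3.5,0,-4,0,0,0,0],[3.5,0,-7,0,0,0,0],[3.5,0,-10,0,0,0,0],[3.5,0,-13,0,0,0,0]]'; python3 -m jog '[[3.5,0,0,0,0,0,0],[3.5,0,0,0,0,0,0]]';python3 w.py v; python3 - <<'E'
from h import *
import pickle
f='v';d=np.load(f'pics/{f}.npy');s=pickle.load(open(f'pics/{f}.pkl','rb'));W=cloud('wrist',d,s)
for n in ['stud_grip','jaw_face','gear','rail']:
    for k in trace('wrist',n)[:2]:
        P=W[k['pixels']];P=P[~np.isnan(P[:,0])];h=np.percentile(P[:,2],85);
        t=P[abs(P[:,2]-(.024 if n=='rail' else h))<.005]
        r=cv2.minAreaRect((t[:,:2]*1000).astype(np.float32));print(n,round(k['conf'],2),np.round(k['bbox']),h.round(4),np.round(r[0],1),np.round(r[1],1),round(r[2],1))
E
```

```text
clock: 22.65
eef_pos: [0.6327, 0.2081, 0.1817]
ee_rot: [-0.042, 0.706, -0.706, 0.043]
contact_force: [-0.5, -0.1, 0.1]
opening: 0.0346
clock: 22.85
eef_pos: [0.6333, 0.2084, 0.1812]
ee_rot: [-0.042, 0.706, -0.705, 0.044]
contact_force: [-0.6, -0.1, -0.4]
opening: 0.035
[-0.718  0.583  0.52   1.576 -0.319  1.065 -1.564] [0.63329128 0.20841392 0.18123391] [-0.5668991  -0.05524264 -0.35296309] 0.03497290903321142
yaw z -83.08809025510561 x [-0.9927 -0.1203 -0.0026] z [ 0.1203 -0.9927 -0.0012] tilt [ 0.002  0.002 -1.   ]
stud_grip 0.83 [490. 333. 533. 360.] 0.0374 [484.7 -54. ] [ 5.3 19.9] 53.8
stud_grip 0.81 [264. 170. 300. 227.] 0.0779 [630.2 209.9] [39.  11.6] 6.6
gear 0.76 [183. 157. 239. 213.] 0.0388 [625.3 268.5] [46.1 46.1] 73.5
gear 0.35 [266. 170. 300. 228.] 0.0778 [630.2 209.9] [39.  11.6] 6.6
rail 0.74 [140. 136. 414. 224.] 0.0253 [631.5 211.3] [ 61.2 241.1] 6.4
```

View pics/v.png

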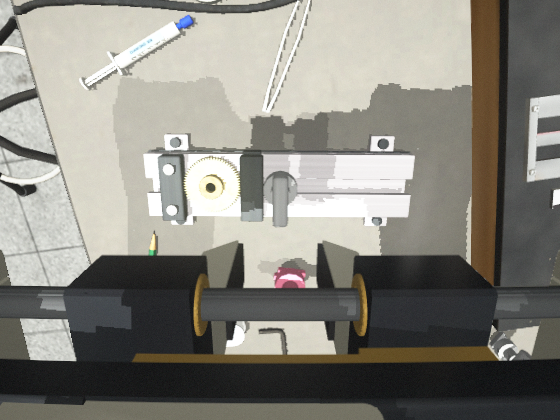

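```bash
python3 - <<'E'
from h import *
import pickle
im=cv2.imread('pics/v.png');cv2.imwrite('pics/v2.png',cv2.resize(im[130:240,135:425],None,fx=2.7,fy=2.7,interpolation=cv2.INTER_CUBIC))
d=np.load('pics/v.npy');s=pickle.load(open('pics/v.pkl','rb'));W=cloud('wrist',d,s)*1000
e=np.array([-.1165,.9932])
for v in range(158,222,6):
    r=W[v,150:320,:2]@e; z=W[v,150:320,2]; k=abs(z-38)<2.5
    print(v,'h38:',[ (round(g[0],1),round(g[-1],1)) for g in np.split(np.sort(r[k]),np.where(np.diff(np.sort(r[k]))>4)[0]+1)],'bar',np.round(np.median(r[z>68]),1) if (z>68).sum()>3 else '')
E
```

```text
158 h38: [(np.float64(150.8), np.float64(168.6)), (np.float64(219.3), np.float64(238.9))] bar 
164 h38: [(np.float64(150.9), np.float64(169.7)), (np.float64(219.3), np.float64(238.5))] bar 
170 h38: [(np.float64(150.2), np.float64(169.7)), (np.float64(218.9), np.float64(224.5)), (np.float64(235.1), np.float64(238.6))] bar 
176 h38: [(np.float64(127.1), np.float64(128.0)), (np.float64(141.6), np.float64(143.3)), (np.float64(150.2), np.float64(169.8)), (np.float64(188.9), np.float64(199.4)), (np.float64(219.2), np.float64(238.5))] bar 135.2
182 h38: [(np.float64(122.8), np.float64(127.9)), (np.float64(142.5), np.float64(170.1)), (np.float64(184.7), np.float64(203.1)), (np.float64(219.4), np.float64(239.1))] bar 135.1
188 h38: [(np.float64(121.0), np.float64(127.0)), (np.float64(143.4), np.float64(169.1)), (np.float64(183.9), np.float64(189.7)), (np.float64(198.6), np.float64(204.1)), (np.float64(219.1), np.float64(238.7))] bar 135.1
194 h38: [(np.float64(120.8), np.float64(126.1)), (np.float64(144.3), np.float64(169.4)), (np.float64(185.7), np.float64(201.9)), (np.float64(219.5), np.float64(238.4))] bar 135.1
200 h38: [(np.float64(124.3), np.float64(127.8)), (np.float64(142.5), np.float64(169.5)), (np.float64(219.6), np.float64(238.6))] bar 135.1
206 h38: [(np.float64(150.4), np.float64(169.6)), (np.float64(219.2), np.float64(225.5)), (np.float64(233.8), np.float64(238.0))] bar 135.1
212 h38: [(np.float64(150.5), np.float64(169.8)), (np.float64(219.3), np.float64(224.9)), (np.float64(235.2), np.float64(239.1))] bar 135.0
218 h38: [(np.float64(150.6), np.float64(170.0)), (np.float64(219.1), np.float64(238.6))] bar 135.4
```

View pics/v2.png

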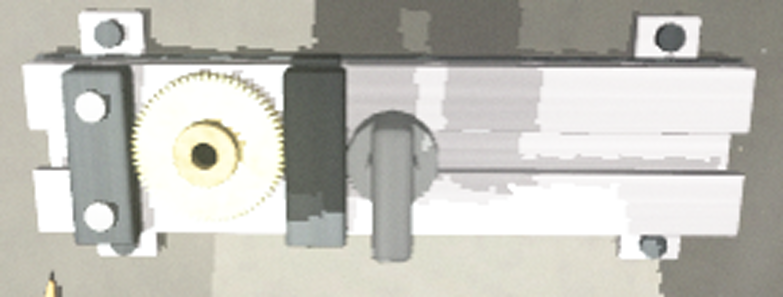

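The jaw face is at 169.8 mm along the rail direction and the stop at 219.2, so the gear has no play. The stud is 34.7 mm behind the jaw face. I'm handing in.

```bash
python3 -c "
from rig import *
print(finish_job())"
```

```text
the job is handed in; nothing more can be done
None
```

I lifted the grey stud (the larger grey one) from its rest and dropped it lengthwise into the slot. I then slid it until jaw and gear met the stop, turned it 90° clockwise, relaxed the push, opened the gripper and withdrew. I handed in at about 23 s; the hand-in gives no verdict.

**Nip force:** the wrist read about 8 N along the rail before the turn, so I estimate 5–6 N on the gear after the jaw's roughly 2 N friction. That is at or a little under the 6 N asked for, but above the 3 N the check needs. During the turn the wrist reading rose to about 10 N. The force on the gear itself was not measured.

**Last camera checks:**

| Check | Measured | Wanted |
|---|---|---|
| Jaw face to stop | 49.4 mm | 50 mm (gear diameter) |
| Stud behind jaw face | 34.7 mm | 35 mm |
| Bar square across the slot | within 1° | within 15° |
| Height of stud_grip above rail underside | about 66 mm | below 68.5 mm |

- **Bystanders:** I never touched the loupe, hex key or pencil. I did not measure their positions again at the end.
- **Detection gaps:** in the last picture the network did not find the jaw and put the small look-alike first for the stud. I took the jaw position from the depth image, and it agreed with the picture.

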